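# Hold the mirror-glass flap at its balance point

## Task

Take the round steel bar of the mirror-glass flap in a light pinch (grip it with no more than about 30 N, and keep off the glass) and swing the flap smoothly up off its rests and over, to its over-centre balance point, where it stands ten degrees past upright, leaning towards you. Hold it still there so that a colleague can tighten the pivots: it must fall neither back nor over, and your program finishes while the fingers are still gripping the bar. Leave the things lying round the stand where they are.

Things in the scene. Friction and masses are not known exactly. Their poses are not given: they have to be found in the camera images.
- flap (a joint): Hinge angle of the flap, rad. 0: lies level on two rest posts, pointing away from the robot (the start); pi/2: plate upright; 1.745 (100 deg): balance point, leaning 10 deg past upright to the robot's side, as weights on its back pull it there; 2.7: end stop. Hinge almost frictionless: let go, it falls back or over. Flap 0.6 kg; grey plate 106 x 140 x 6 mm, glass on its upper face.
- bar (a point): Centre of the handle: a round steel bar 12 mm thick, parallel to the hinge line, 175 mm from it, at the flap's free end. It is fixed to the flap and turns with it, slipping in a light pinch. Its two arms stand 55 mm either side of this point. Gap of 57 mm for a finger between plate and bar; free on the far side. At the start 80 mm above bare bench.
- hinge (a point): Middle of the hinge line, 80 mm above the bench, fixed in the stand.
- balance_point (a point): Where the centre of the bar lies at the balance point; fixed in the stand: 30 mm to the robot's side of the hinge (the stand's -x) and 172 mm above the hinge.
- stand: Aluminium pivot stand fixed to the bench: base 215 x 200 x 12 mm (x -60 to +155 mm), two cheeks 102 mm high with the hinge between them, two rest posts. Origin on the bench straight below the middle of the hinge line; z up; x points from the hinge the way the flap lies at the start (roughly away from the robot), y along the hinge line.
- brass_weight: Bystander: loose brass weight with a knob, 40 mm in diameter, 49 mm high, beside the stand on its +y side; origin under its middle.
- gauge_block: Bystander: loose steel gauge block, 12 x 35 x 30 mm high, beside the stand on its +y side; origin under its middle.
- screwdriver: Bystander: loose screwdriver, 196 mm long, 26 mm thick, lying beside the stand on its -y side; origin under its middle.
- glue_bottle: Bystander: loose white bottle with a red nozzle, 41 mm in diameter, 105 mm high, standing behind the stand, on its +y side, about 130 mm to the side of the bar; origin under its middle.
- glass_top (a point): Middle of the outer surface of the white oval mirror glass in its carrier, 89 x 132 x 9 mm, fixed on the flap's upper face, 60 mm from the hinge line. Fingers and arm must not press on it.

How it is judged:
By the outcome, as a careful person would: the job done as asked, in the order asked, and still so for the second after the job is handed in, while the arm keeps its last pose, push and grip.
It also fails if it takes over 40 s, if anything falls off the work surface, if the arm or the gripper's body presses on something with over 40 N, if the wrist force passes 120 N, or if a joint passes its speed limit or range.

## Robot

A 6-joint arm with a two-finger parallel gripper is mounted at the origin on a cart in front of the work surface, level with it; the furniture and walls round the work are solid. World frame = base frame: x ahead of the robot, y to its left, z up, the work surface at z = 0. Lengths are in m, angles in rad, forces in N, time in s.
With the tool pointing down it reaches from about 0.35 to 0.975 m from the base axis. Payload 4.9 kg.
Tool frame: the origin (TCP) lies between the finger pads; the fingertips stand 19 mm ahead of it and the grasp point (between the pads) is the TCP; z points along the fingers, y is the line along which they close (so a half turn about z gives the same grasp; the last joint's range is limited). The gripper opens to 85 mm and grips with 20 to 120 N. Pads are 22 mm wide; open, the fingers measure 114 mm over their backs; the gripper's body (76 mm by 85 mm) begins 54 mm behind the grasp point. The pads swing forward as they close: fully open they stand 13 mm farther back than shut.
Start: joints at [1.133, 0.053, 1.613, -0, 1.476, -0.119], TCP at [0.196, 0.593, 0.25] pointing down, gripper open.
Joint ranges: [-3.01, 3.01], [-1.01, 2.22], [0.06, 2.58], [-1.02, 4.17], [0.09, 2.62], [-3.14, 3.14]. Speed limits (rad/s): [2.57, 2.57, 3.14, 3.14, 3.14, 3.14].

## Interface

Orientations are given as a rotation vector (axis times angle).
In Python, from station import ctrl gives the robot as it stands. The module is installed in compiled form; this text tells all that it offers.
- The arm moves only by the tool servo_tool, never from a script. Its argument "increments" is a list that holds one entry, the list of rows, each a list of 5 numbers: the finger opening in cm, from 0 to 8.54, then the shift along the tool's x, y, z in cm, then the turn about the tool's z in degrees. A call has 1 to 5 rows; each row is the pose to reach, as a shift and turn from the pose commanded when the call began, along the tool's axes at that moment; what a row does not reach only later rows make up. A row lasts 1/10 s, in which the tool goes at most 50 mm and 8.59 degrees, less where a joint would pass 70% of its speed; a pose out of reach is approached as far as the arm can. A call with a gripper value outside its range is refused whole. The fingers move at their own pace and stop on an object; "newtons" is the grip in N (left out, the last holds). Time passes only in rows, so rows that repeat a pose let the fingers close. It gives the time, the measured TCP pose, the force, the opening and the grip force at its end, in the units of the state.
- ctrl.get_obs(): the state, without advancing time (a new reading comes with each control period).
- ctrl.get_image(name): name is "side" or "top" or "wrist"; returns a dict with "img" (400x640x3 uint8, red, green, blue), "fx", "fy", "cx", "cy" (pixels), "rvec" (rotation vector, rad) and "tvec" (3), from world to camera coordinates, as OpenCV has them; the wrist camera has in their place "mount" (4x4, takes a point from camera to tool coordinates, whose origin is the TCP and whose axes are the flange's). Camera axes: x right, y down, z forward; pixel columns grow to the right and rows downward; lengths in m; the calibration is good to about 2 mm. A picture is of the moment at which its call begins: read the wrist's pose just before it. There is no depth.
- ctrl.finish_job(): hands the job in; it is judged then, once.
The state is a dict: "t": time; "q": joint angles; "dq": joint speeds; "effort": joint torques, N m; "tool_pos": TCP position; "tool_rot": TCP orientation; "contact_force": force on the tool from outside, world axes, zero at the start; "wrist_torque": the same for the moment, N m; "opening": finger opening in m; "grip_force": force on a finger pad.
Only numpy, scipy, OpenCV 4.12 (cv2) and the standard library are available. Lean on these libraries where they do the work, as an engineer would, in place of code of your own. Each camera call takes 0.05 s, during which the arm holds its last target. There are 200 camera calls.

## Working session

There is one attempt and no reset: what is moved stays moved. The work goes in short steps, Python scripts to look and compute and a tool call to move; the robot and the scene stay as the last step left them, time stands still between calls to the robot, and variables do not carry over. Pictures are saved under pics/ and viewed, at most 10 in all, crops included, and the job is handed in when it is done.

Besides the shell and the picture viewer there is one more tool, called after "Emit:" as name(argument=value, ...) on one line, values as JSON. servo_tool: Moves the arm, as the interface text tells. Its arguments: {"type":"object","properties":{"increments":{"type":"array"},"newtons":{"type":"number"}},"required":["increments"]}

```bash
mkdir -p pics; cat > h.py <<'E'
import numpy as np, cv2
from station import ctrl
from scipy.spatial.transform import Rotation as R
def snap(n,f):
    d=ctrl.get_image(n); cv2.imwrite('pics/'+f,d['img'][:,:,::-1]); np.save('pics/'+f+'.npy',d,allow_pickle=True); return d
def KRt(d):
    K=np.array([[d['fx'],0,d['cx']],[0,d['fy'],d['cy']],[0,0,1]]); return K,R.from_rotvec(np.ravel(d['rvec'])).as_matrix(),np.ravel(d['tvec'])
def onplane(d,u,v,z):
    K,Rm,t=KRt(d); r=Rm.T@np.linalg.inv(K)@[u,v,1]; c=-Rm.T@t; return c+r*(z-c[2])/r[2]
def proj(d,p):
    K,Rm,t=KRt(d); q=K@(Rm@np.asarray(p)+t); return q[:2]/q[2]
E
python3 - <<'E'
from h import *
for n in('side','top'):
    d=snap(n,n+'0.png');K,Rm,t=KRt(d);print(n,-Rm.T@t,Rm.T[:,2],d['fx'])
o=ctrl.get_obs();print(o)
E
```

```text
side [0.5525982  0.79149062 0.7459819 ] [ 0.00652551 -0.79728213 -0.60357155] 456.4244742600916
top [0.42261355 0.02841306 1.18798586] [ 0.14381239 -0.01402592 -0.98950557] 421.9399778965182
{'t': 0.1, 'q': array([ 1.13302535e+00,  5.32977054e-02,  1.61414395e+00, -2.55430466e-07,
        1.47601315e+00, -1.19000565e-01]), 'dq': array([-0.00055244,  0.00031291, -0.002993  ,  0.00174634, -0.00090107,
        0.0001259 ]), 'effort': array([-5.13465457e-04, -3.94902563e+01, -3.71364820e+01, -1.46595639e-04,
        3.86021959e-03,  3.15820692e-06]), 'tool_pos': array([0.19564969, 0.59303318, 0.24918929]), 'tool_rot': array([-4.98524631e-01, -3.10126687e+00,  2.81209803e-03]), 'contact_force': array([1.13452585, 0.60414485, 0.9410202 ]), 'wrist_torque': array([-0.02834785, -0.01462678,  0.01315735]), 'grip_force': 0.0, 'opening': 0.08558127733383936}
```

View pics/side0.png

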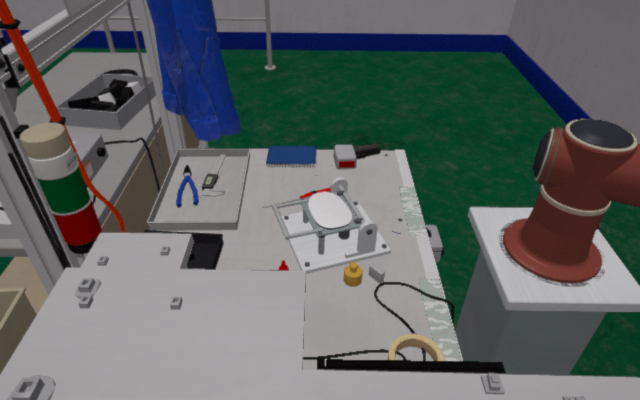

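View pics/top0.png

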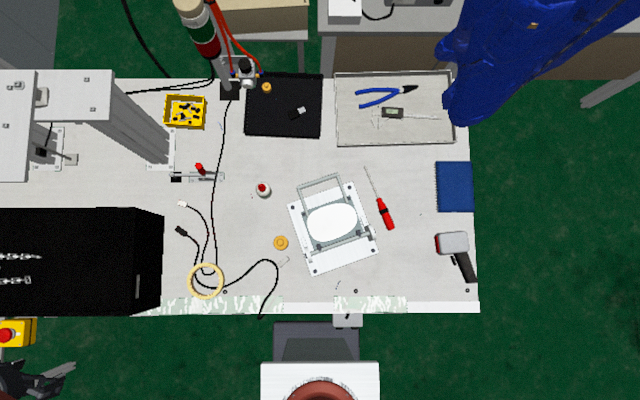

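Side and top views show the flap lying flat, with the bar at about (318,181) in the top image and the stand turned about 20°. I'll zoom in on both.

```bash
python3 - <<'E'
from h import *
a=cv2.imread('pics/top0.png')[155:285,225:405]; b=cv2.imread('pics/side0.png')[165:295,255:415]
a=cv2.resize(a,None,fx=4.4,fy=4.4,interpolation=cv2.INTER_CUBIC);b=cv2.resize(b,None,fx=4.4,fy=4.4,interpolation=cv2.INTER_CUBIC)
for im,u0,v0 in((a,225,155),(b,255,165)):
    for u in range((u0//20+1)*20,u0+180,20): cv2.putText(im,str(u),(int((u-u0)*4.4),10),0,.4,(0,0,255));cv2.line(im,(int((u-u0)*4.4),12),(int((u-u0)*4.4),20),(0,0,255))
    for v in range((v0//20+1)*20,v0+130,20): cv2.putText(im,str(v),(0,int((v-v0)*4.4)),0,.4,(0,0,255));cv2.line(im,(25,int((v-v0)*4.4)),(35,int((v-v0)*4.4)),(0,0,255))
cv2.imwrite('pics/ta.png',a);cv2.imwrite('pics/sa.png',b)
E
```

```text
(no output)
```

View pics/ta.png

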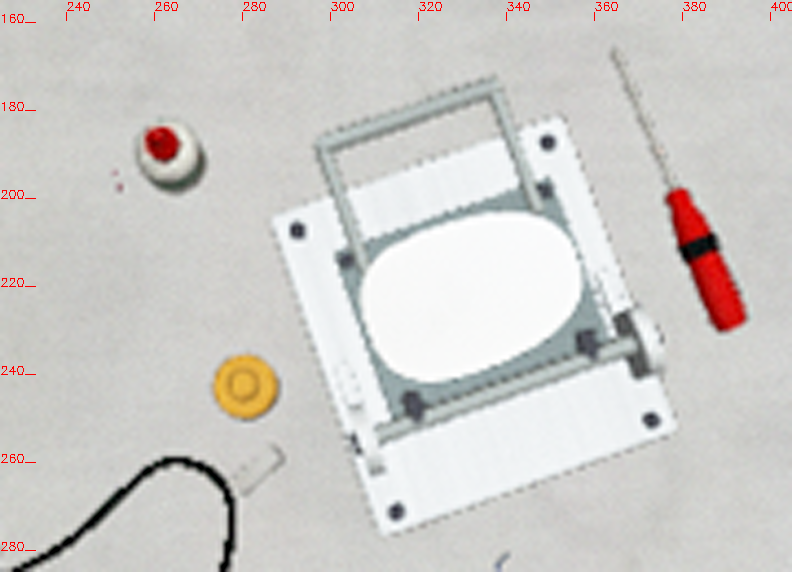

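View pics/sa.png

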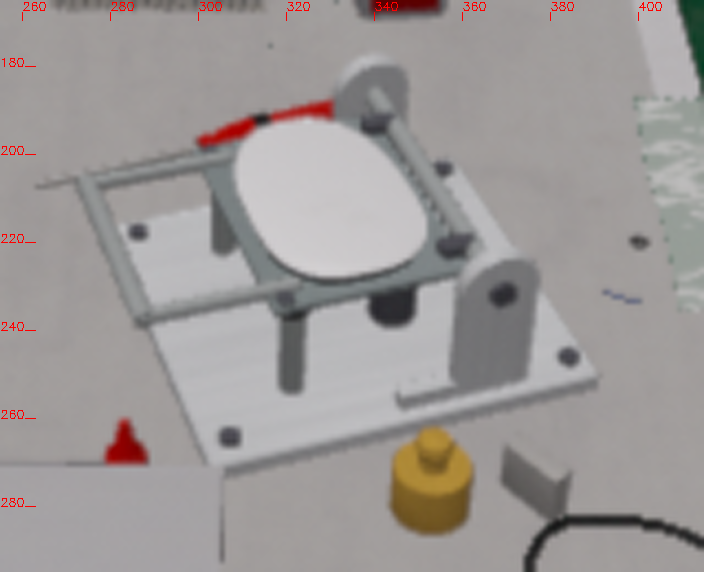

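```bash
cat > fit.py <<'E'
from h import *
from scipy.optimize import least_squares
T=np.load('pics/top0.png.npy',allow_pickle=True).item();S=np.load('pics/side0.png.npy',allow_pickle=True).item()
c=lambda x,y,u,v:(u+x/4.4,v+y/4.4)
t=lambda x,y:c(x,y,225,155)
s=lambda x,y:c(x,y,255,165)
obs=[(T,(.155,.1,.012),t(274,217)),(T,(.155,-.1,.012),t(563,117)),(T,(-.06,-.1,.012),t(678,428)),(T,(-.06,.1,.012),t(385,535)),
(T,(.175,.055,.08),t(322,142)),(T,(.175,-.055,.08),t(492,86)),(S,(.175,-.055,.08),s(88,182)),(S,(.175,.055,.08),s(142,318)),(S,(-.06,.1,.012),s(598,378)),(S,(.155,.1,.012),s(210,464))]
def W(p,l): return R.from_euler('z',p[2]).apply(l)+[p[0],p[1],0]
f=lambda p:np.ravel([proj(d,W(p,np.array(l)))-o for d,l,o in obs])
r=least_squares(f,[.55,0,.3],loss='soft_l1')
p=r.x
if __name__=='__main__':
    print(p,np.degrees(p[2]));print(f(p).reshape(-1,2).round(1))
    print('bar',W(p,[.175,0,.08]),'bal',W(p,[-.03,0,.252]))
    for n,d,u,v,z in(('bottle',T,t(165,143),0,.105),('brass',T,t(243,383),0,.049)): print(n,onplane(d,*u,z))
    print(T['img'][196:199,0:3].sum())
E
python3 fit.py
```

```text
[ 0.46693677 -0.05334674  0.33353997] 19.110432470369418
[[-1.6 -0.5]
 [-0.6 -1. ]
 [ 0.   0.4]
 [-1.5  0.5]
 [-0.3  0.5]
 [-0.2 -0.1]
 [-0.4 -1.2]
 [ 0.1 -2.1]
 [ 0.5 -2.5]
 [-0.1 -1. ]]
bar [0.6322924 0.0039465 0.08     ] bal [ 0.43859009 -0.06316844  0.252     ]
bottle [0.61110253 0.14712816 0.105     ]
brass [0.47205663 0.10400685 0.049     ]
5430
```

Emit:
servo_tool(increments=[[[6,-2.5,-1.8,-1,0],[5,-5.5,-3.9,-2,0],[5,-8.8,-6.2,-3,0],[5,-12,-8.5,-4,0],[5,-15,-10.6,-5,0]]])

```text
t: 0.6
tool_pos: [0.3056, 0.4442, 0.3001]
tool_rot: [-0.498, -3.101, 0.001]
contact_force: [0.6, -0.5, 0.7]
opening: 0.0499
grip_force: 0.0
```

Emit:
servo_tool(increments=[[[5,-3,-2.1,0,0],[5,-6,-4.2,0,0],[5,-9,-6.3,0,0],[5,-12,-8.4,0,0],[5,-15,-10.6,0,0]]])

```text
t: 1.1
tool_pos: [0.4147, 0.2968, 0.2998]
tool_rot: [-0.498, -3.101, 0.001]
contact_force: [0.5, -0.3, -0.2]
opening: 0.05
grip_force: 0.0
```

Emit:
servo_tool(increments=[[[5,-3,-2.1,0,0],[5,-6,-4.2,0,0],[5,-9,-6.3,0,0],[5,-12,-8.4,0,0],[5,-15,-10.6,0,0]]])

```text
t: 1.6
tool_pos: [0.524, 0.1491, 0.2998]
tool_rot: [-0.499, -3.101, 0.0]
contact_force: [0.7, 0.9, 0.0]
opening: 0.05
grip_force: 0.0
```

Emit:
servo_tool(increments=[[[5,-3.5,-2.5,0,6],[5,-7,-5,0,12],[5,-10.5,-7.5,0,18],[5,-13,-9.2,0,24],[5,-15,-10.5,0,30]]])

```text
t: 2.1
tool_pos: [0.6337, 0.0018, 0.2993]
tool_rot: [-1.292, -2.862, 0.001]
contact_force: [0.0, 0.1, 0.2]
opening: 0.0501
grip_force: 0.0
```

Emit:
servo_tool(increments=[[[5,0,0,0,6],[5,0,0,0,12],[5,0,0,0,18],[5,0,0,0,22.6],[5,0,0,0,22.6]]])

```text
t: 2.6
tool_pos: [0.6328, 0.0037, 0.2996]
tool_rot: [-1.821, -2.559, 0.001]
contact_force: [0.6, -0.2, 0.7]
opening: 0.0499
grip_force: 0.0
```

```bash
cat > w.py <<'E'
from h import *
from fit import W,p
import sys
def wproj(d,o,P):
    Rt=R.from_rotvec(o['tool_rot']).as_matrix(); l=Rt.T@(np.asarray(P)-o['tool_pos'])
    M=np.linalg.inv(d['mount']); c=M[:3,:3]@l+M[:3,3]; return np.array([d['fx']*c[0]/c[2]+d['cx'],d['fy']*c[1]/c[2]+d['cy']])
if __name__=='__main__':
    o=ctrl.get_obs(); d=snap('wrist',sys.argv[1]); np.save('pics/o.npy',o,allow_pickle=True)
    Rt=R.from_rotvec(o['tool_rot']).as_matrix(); print(Rt.round(3),o['q'].round(2))
    im=d['img'][:,:,::-1].copy()
    for l in((.175,.055,.08),(.175,-.055,.08),(.175,0,.08),(0,0,.08),(.155,.1,.012),(.155,-.1,.012),(-.06,.1,.012),(-.06,-.1,.012)):
        u=wproj(d,o,W(p,np.array(l)));print(l,u.round(1))
        cv2.drawMarker(im,tuple(int(x) for x in u.round()),(0,0,255),0,9)
    cv2.imwrite('pics/'+sys.argv[1],im)
E
python3 w.py w1.png
```

```text
[[-0.328  0.945 -0.001]
 [ 0.945  0.328  0.   ]
 [ 0.    -0.001 -1.   ]] [-0.11  0.05  1.54 -0.    1.56 -0.45]
(0.175, 0.055, 0.08) [323.9 120. ]
(0.175, -0.055, 0.08) [323.8 219.1]
(0.175, 0, 0.08) [323.8 171.8]
(0, 0, 0.08) [163.7 171.6]
(0.155, 0.1, 0.012) [307.4  78.6]
(0.155, -0.1, 0.012) [309.4 232.5]
(-0.06, 0.1, 0.012) [129.1  78.4]
(-0.06, -0.1, 0.012) [154.3 232.2]
```

View pics/w1.png

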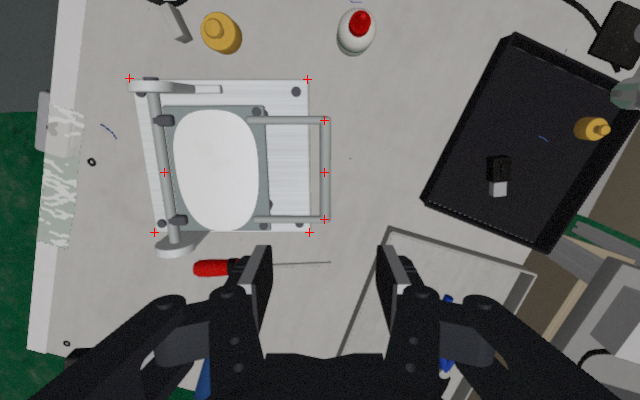

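The wrist view shows the bar at column 325, rows 120–218. The prediction was 324, so the fit agrees to within 2 mm and I'm descending.

Emit:
servo_tool(increments=[[[5,0,0.1,3,0],[5,0,0.1,7,0],[5,0,0.1,11,0],[5,0,0.1,14.5,0],[5,0,0.1,17,0]]], newtons=25)

```text
t: 3.15
tool_pos: [0.6323, 0.0043, 0.1268]
tool_rot: [-1.817, -2.559, 0.003]
contact_force: [0.3, -0.5, 0.0]
opening: 0.0498
grip_force: 0.0
```

Emit:
servo_tool(increments=[[[5,0,0,1.7,0],[5,0,0,3.2,0],[5,0,0,4.4,0],[5,0,0,5,0],[5,0,0,5,0]]])

```text
t: 3.65
tool_pos: [0.6339, 0.0041, 0.08]
tool_rot: [-1.821, -2.56, 0.0]
contact_force: [0.0, 0.5, -0.1]
opening: 0.05
grip_force: 0.0
```

Emit:
servo_tool(increments=[[[3.5,0,0,0,0],[2.5,0,0,0,0],[2,0,0,0,0],[1.6,0,0,0,0],[1.4,0,0,0,0]]])

```text
t: 4.15
tool_pos: [0.6342, 0.0041, 0.0806]
tool_rot: [1.821, 2.559, 0.0]
contact_force: [-1.3, 0.4, 0.3]
opening: 0.0142
grip_force: 0.0
```

Emit:
servo_tool(increments=[[[1.2,0,0,0,0],[1.0,0,0,0,0],[0.9,0,0,0,0],[0.8,0,0,0,0],[0.8,0,0,0,0]]], newtons=24)

```text
t: 4.65
tool_pos: [0.6336, 0.0039, 0.0804]
tool_rot: [-1.821, -2.559, 0.002]
contact_force: [-4.1, -1.9, 4.7]
opening: 0.0113
grip_force: 23.5
```

```bash
python3 - <<'E'
from h import *
from fit import p,W
o=ctrl.get_obs();print(o['tool_pos'],o['contact_force'],o['wrist_torque'],o['grip_force'],o['opening'])
print(R.from_euler('z',-p[2]).apply(o['tool_pos']-[p[0],p[1],0]),R.from_euler('z',-p[2]).apply(o['contact_force']))
E
```

```text
[0.63356546 0.0038948  0.08036469] [-4.12457778 -1.94645712  4.68552635] [-0.22938859  0.77942677  0.06682949] 23.468357026576996 0.011306548568134574
[ 0.17618597 -0.00046564  0.08036469] [-4.53451997 -0.48884122  4.68552635]
```

```bash
python3 - <<'E'
import numpy as np
N=40;s=np.arange(N+1)/N
# trapezoid speed with smooth ramps
v=np.minimum(1,np.minimum(s,1-s)/.2);th=np.concatenate([[0],np.cumsum((v[1:]+v[:-1])/2)]);th=100*th/th[-1]
y=17.5*(np.cos(np.radians(th))-1);z=-17.5*np.sin(np.radians(th))
for k in range(0,N,5): print(th[k+5].round(1),[[0.8,0,round(y[k+i]-round(y[k],2),2),round(z[k+i]-round(z[k],2),2),0] for i in range(1,6)])
E
```

```text
4.9 [[0.8, 0, np.float64(-0.0), np.float64(-0.06), 0], [0.8, 0, np.float64(-0.0), np.float64(-0.24), 0], [0.8, 0, np.float64(-0.01), np.float64(-0.54), 0], [0.8, 0, np.float64(-0.03), np.float64(-0.95), 0], [0.8, 0, np.float64(-0.06), np.float64(-1.49), 0]]
18.8 [[0.8, 0, np.float64(-0.07), np.float64(-0.65), 0], [0.8, 0, np.float64(-0.18), np.float64(-1.42), 0], [0.8, 0, np.float64(-0.35), np.float64(-2.3), 0], [0.8, 0, np.float64(-0.59), np.float64(-3.22), 0], [0.8, 0, np.float64(-0.87), np.float64(-4.14), 0]]
34.4 [[0.8, 0, np.float64(-0.33), np.float64(-0.89), 0], [0.8, 0, np.float64(-0.71), np.float64(-1.77), 0], [0.8, 0, np.float64(-1.14), np.float64(-2.62), 0], [0.8, 0, np.float64(-1.61), np.float64(-3.45), 0], [0.8, 0, np.float64(-2.13), np.float64(-4.25), 0]]
50.0 [[0.8, 0, np.float64(-0.56), np.float64(-0.77), 0], [0.8, 0, np.float64(-1.16), np.float64(-1.51), 0], [0.8, 0, np.float64(-1.8), np.float64(-2.22), 0], [0.8, 0, np.float64(-2.48), np.float64(-2.89), 0], [0.8, 0, np.float64(-3.19), np.float64(-3.53), 0]]
65.6 [[0.8, 0, np.float64(-0.75), np.float64(-0.59), 0], [0.8
[... 275 characters left out ...]
4(-1.78), np.float64(-0.69), 0], [0.8, 0, np.float64(-2.69), np.float64(-0.96), 0], [0.8, 0, np.float64(-3.62), np.float64(-1.19), 0], [0.8, 0, np.float64(-4.56), np.float64(-1.36), 0]]
95.1 [[0.8, 0, np.float64(-0.94), np.float64(-0.12), 0], [0.8, 0, np.float64(-1.9), np.float64(-0.18), 0], [0.8, 0, np.float64(-2.79), np.float64(-0.2), 0], [0.8, 0, np.float64(-3.57), np.float64(-0.18), 0], [0.8, 0, np.float64(-4.22), np.float64(-0.13), 0]]
100.0 [[0.8, 0, np.float64(-0.53), np.float64(0.06), 0], [0.8, 0, np.float64(-0.95), np.float64(0.11), 0], [0.8, 0, np.float64(-1.24), np.float64(0.16), 0], [0.8, 0, np.float64(-1.42), np.float64(0.19), 0], [0.8, 0, np.float64(-1.48), np.float64(0.2), 0]]
```

Emit:
servo_tool(increments=[[[0.8,0,0,-0.06,0],[0.8,0,0,-0.24,0],[0.8,0,-0.01,-0.54,0],[0.8,0,-0.03,-0.95,0],[0.8,0,-0.06,-1.49,0]]])

```text
t: 5.15
tool_pos: [0.633, 0.0038, 0.0949]
tool_rot: [-1.821, -2.559, 0.001]
contact_force: [-2.5, -3.2, -2.6]
opening: 0.0113
grip_force: 23.3
```

Emit:
servo_tool(increments=[[[0.8,0,-0.07,-0.65,0],[0.8,0,-0.18,-1.42,0],[0.8,0,-0.35,-2.3,0],[0.8,0,-0.59,-3.22,0],[0.8,0,-0.87,-4.14,0]]])

```text
t: 5.65
tool_pos: [0.6251, 0.001, 0.1375]
tool_rot: [1.821, 2.56, 0.0]
contact_force: [-3.4, -2.8, -4.6]
opening: 0.0109
grip_force: 23.3
```

Forces are small, so I'll keep following the arc.

Emit:
servo_tool(increments=[[[0.8,0,-0.33,-0.89,0],[0.8,0,-0.71,-1.77,0],[0.8,0,-1.14,-2.62,0],[0.8,0,-1.61,-3.45,0],[0.8,0,-2.13,-4.25,0]]])

```text
t: 6.15
tool_pos: [0.6057, -0.0058, 0.1807]
tool_rot: [1.82, 2.558, 0.004]
contact_force: [2.8, -1.3, -1.6]
opening: 0.011
grip_force: 23.4
```

Emit:
servo_tool(increments=[[[0.8,0,-0.56,-0.77,0],[0.8,0,-1.16,-1.51,0],[0.8,0,-1.8,-2.22,0],[0.8,0,-2.48,-2.89,0],[0.8,0,-3.19,-3.53,0]]])

```text
t: 6.65
tool_pos: [0.5764, -0.0161, 0.2173]
tool_rot: [1.818, 2.556, 0.007]
contact_force: [5.2, 1.0, 2.4]
opening: 0.0111
grip_force: 23.4
```

Emit:
servo_tool(increments=[[[0.8,0,-0.75,-0.59,0],[0.8,0,-1.53,-1.14,0],[0.8,0,-2.34,-1.65,0],[0.8,0,-3.17,-2.11,0],[0.8,0,-4.03,-2.53,0]]])

```text
t: 7.15
tool_pos: [0.5387, -0.0293, 0.2438]
tool_rot: [1.817, 2.555, 0.008]
contact_force: [5.6, 2.6, 4.7]
opening: 0.0108
grip_force: 24.1
```

Emit:
servo_tool(increments=[[[0.8,0,-0.88,-0.37,0],[0.8,0,-1.78,-0.69,0],[0.8,0,-2.69,-0.96,0],[0.8,0,-3.62,-1.19,0],[0.8,0,-4.56,-1.36,0]]])

```text
t: 7.65
tool_pos: [0.4946, -0.0447, 0.2566]
tool_rot: [1.818, 2.556, 0.004]
contact_force: [2.6, -0.6, 6.5]
opening: 0.011
grip_force: 25.4
```

Emit:
servo_tool(increments=[[[0.8,0,-0.94,-0.12,0],[0.8,0,-1.9,-0.18,0],[0.8,0,-2.79,-0.2,0],[0.8,0,-3.57,-0.18,0],[0.8,0,-4.22,-0.13,0]]])

```text
t: 8.15
tool_pos: [0.4539, -0.0589, 0.2567]
tool_rot: [1.82, 2.557, 0.001]
contact_force: [1.9, -0.5, 6.2]
opening: 0.0109
grip_force: 26.1
```

Emit:
servo_tool(increments=[[[0.8,0,-0.53,0.06,0],[0.8,0,-0.95,0.11,0],[0.8,0,-1.24,0.16,0],[0.8,0,-1.42,0.19,0],[0.8,0,-1.48,0.2,0]]])

```text
t: 8.65
tool_pos: [0.44, -0.0638, 0.2543]
tool_rot: [1.82, 2.558, -0.0]
contact_force: [1.1, -1.3, 5.8]
opening: 0.0111
grip_force: 26.4
```

```bash
cat > s.py <<'E'
from h import *
from fit import p,W
import sys
o=ctrl.get_obs();r=R.from_euler('z',-p[2]);print(o['t'],r.apply(o['tool_pos']-[p[0],p[1],0]),r.apply(o['contact_force']),r.apply(o['wrist_torque']),o['grip_force'],o['opening'])
d=snap('side',sys.argv[1]);im=d['img'][120:270,290:450,::-1].copy()
im=cv2.resize(im,None,fx=4,fy=4,interpolation=cv2.INTER_CUBIC)
for l in((-.03,.055,.252),(-.03,-.055,.252),(0,.085,.08)):
    u=proj(d,W(p,np.array(l)));print(u);cv2.drawMarker(im,(int((u[0]-290)*4),int((u[1]-120)*4)),(0,0,255),0,12)
cv2.imwrite('pics/'+sys.argv[1],im)
E
python3 s.py s1.png
```

```text
8.65 [-0.02889777 -0.0010245   0.25428996] [ 0.62697878 -1.6015942   5.78210462] [-0.25613228 -0.24611929  0.01122795] 26.355501115322113 0.011069455376073501
[381.22149831 152.07651707]
[360.19715802 127.33256247]
[367.19635182 227.43806981]
```

View pics/s1.png

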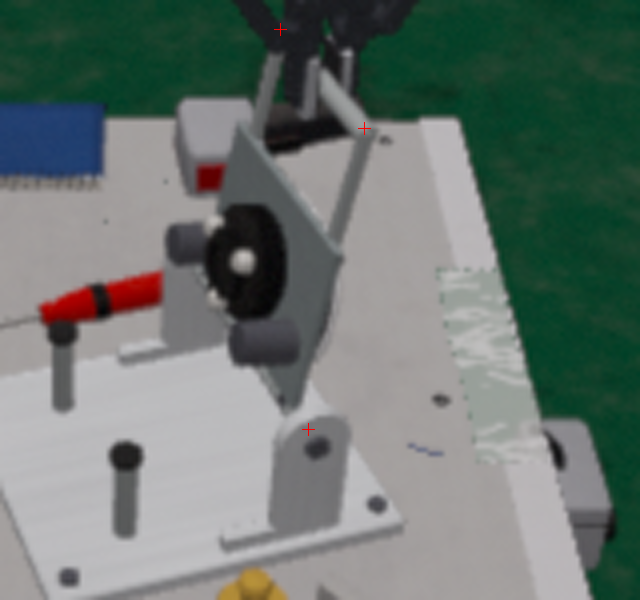

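Arc residuals and force agree: the bar is at local x of about -29 mm against a target of -29 to -30 mm, with almost no tangential force. The side view shows the bar end at the marker (381,153). I'll let it settle, then check.

Emit:
servo_tool(increments=[[[0.8,0,-0.05,-0.1,0],[0.8,0,-0.05,-0.1,0],[0.8,0,-0.05,-0.1,0],[0.8,0,-0.05,-0.1,0],[0.8,0,-0.05,-0.1,0]]])

```text
t: 9.2
tool_pos: [0.4397, -0.0638, 0.2542]
tool_rot: [1.821, 2.558, -0.001]
contact_force: [1.2, -3.8, 5.7]
opening: 0.011
grip_force: 26.3
```

Emit:
servo_tool(increments=[[[0.8,0,0,0,0],[0.8,0,0,0,0],[0.8,0,0,0,0],[0.8,0,0,0,0],[0.8,0,0,0,0]]])

```text
t: 9.7
tool_pos: [0.4397, -0.0638, 0.2543]
tool_rot: [1.821, 2.559, -0.001]
contact_force: [2.6, -3.4, 4.3]
opening: 0.0111
grip_force: 26.3
```

```bash
python3 s.py s2.png
```

```text
9.7 [-0.02912902 -0.00100677  0.25425782] [ 1.37471766 -4.07349929  4.34303405] [-0.7317119  -0.14177941  0.04721397] 26.27814620733261 0.011133176114087751
[381.22149831 152.07651707]
[360.19715802 127.33256247]
[367.19635182 227.43806981]
```

View pics/s2.png

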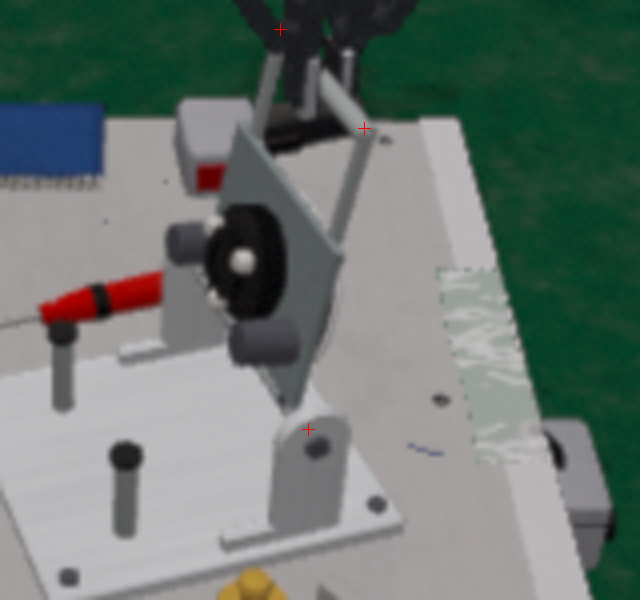

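The flap is standing still with the bar end at (381.5,153), the bar is gripped at 26 N, and the bystanders in view haven't moved, so I'm handing in.

```bash
python3 -c "
from station import ctrl
print(ctrl.finish_job())"
```

```text
the job is handed in; nothing more can be done
None
```

The flap is standing still at its balance point, about ten degrees past upright (to within roughly half a degree by my measurements), with the bar still gripped at about 26 N, and the job was handed in at about 9.7 s.

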